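# Strip and sort the abrasive reels with the bench power tripped

## Robot

A 7-joint arm with a two-finger parallel gripper is mounted at the origin on the work surface. World frame = base frame: x ahead of the robot, y to its left, z up, the work surface at z = 0. Lengths are in m, angles in rad, forces in N, time in s.
With the tool pointing down it reaches from about 0.425 to 0.875 m from the base axis. Payload 8.4 kg.
Tool frame: the origin (TCP) lies between the finger pads; the fingertips stand 14 mm ahead of it and the grasp point (between the pads) lies 5 mm behind it (r.tcp_to_tips is the distance from the TCP to the fingertips, in m); z points along the fingers, y is the line along which they close (so a half turn about z gives the same grasp; the last joint's range is limited). The gripper opens to 87 mm and grips with 3 to 60 N. Pads are 19 mm wide; open, the fingers measure 117 mm over their backs; the gripper's body (75 mm by 190 mm) begins 51 mm behind the grasp point.
Start: joints at [1.116, 0.333, 0.04, 1.465, -0.013, 1.343, -0.059], TCP at [0.226, -0.609, 0.237] pointing down, gripper open.
Joint ranges: [-2.58, 2.58], [-0.38, 2.09], [-1.3, 1.39], [0.25, 2.4], [-1.5, 4.64], [0.08, 2.09], [-2.65, 2.65]. Speed limits (rad/s): [2.22, 2.22, 2.79, 2.79, 3.14, 3.14, 3.14].

## Interface

Orientations are given as [roll, pitch, yaw] about the fixed x, y, z axes, in that order (R = Rz(yaw) Ry(pitch) Rx(roll)).
In Python, from rig import r gives the robot as it stands.
- The arm moves only by the shell command python3 -m creep 'ROWS' [OPENING] [FORCE]. ROWS is JSON, a list that holds one entry, the list of rows, each a list of 4 numbers: the shift along the tool's x, y, z in mm, then the turn about the tool's z in rad. In form: [[[dx, dy, dz, spin], ...]]. A call has 1 to 12 rows; each row is the pose to reach, as a shift and turn from the pose commanded when the call began, along the tool's axes at that moment; what a row does not reach only later rows make up. A row lasts 1/10 s, in which the tool goes at most 50 mm and 8.59 degrees, less where a joint would pass 70% of its speed; a pose out of reach is approached as far as the arm can. A call with a gripper value outside its range is refused whole. OPENING is the opening, from 0 (shut) to 1 (fully open), set as the call begins (- or left out, the last holds). The fingers move at their own pace and stop on an object; FORCE is the grip in N (left out, the last holds). Time passes only in rows, so rows that repeat a pose let the fingers close. It gives the time, the measured TCP pose, the force, the opening and the grip force at its end, in the units of the state.
- r.state(): the state, without advancing time (a new reading comes with each control period).
- r.snapshot(name): name is "side" or "top"; returns the picture (420x560x3 uint8, red, green, blue); there is no depth.
- r.camera_params(name): a dict with "fx", "fy", "cx", "cy" (pixels), "world_to_cam" (4x4, takes a point from world to camera coordinates). Camera axes: x right, y down, z forward; pixel columns grow to the right and rows downward; lengths in m; the calibration is good to about 2 mm. A picture is of the moment at which its call begins. camera_params takes no time and is no camera call.
- r.hand_in(): hands the job in; it is judged then, once.
Trained networks look in the newest picture that a camera, given by its name, has taken for a name from the list of things; names that differ only in an ending like _2 or _b are one class to them, and where a whole thing is asked for, a point or a joint stands for the part that bears it (a point fixed in the world has none). Each returns a list of dicts, best first, with "score" (0 to 1); they miss things now and then, are a little off and sometimes report something else, mostly with a low value. They report only what shows in the picture. A call takes as long as a camera call. They do not tell look-alikes from the thing itself.
- r.find_in(camera, target): "pixel" ([column, row] in pixels, amid what is visible of it).
- r.pinpoint(camera, target): "pixel" ([column, row] in pixels: a listed point, or the origin of a listed thing).
The state is a dict: "clock": time; "joints": joint angles; "qd": joint speeds; "joint_torque": joint torques, N m; "tcp_pos": TCP position; "orientation": TCP orientation; "ft_force": force on the tool from outside, world axes, zero at the start; "wrist_torque": the same for the moment, N m; "width": finger opening in m; "grip_force": force on a finger pad.
Only numpy, scipy, OpenCV 4.12 (cv2) and the standard library are available. Lean on these libraries where they do the work, as an engineer would, in place of code of your own. Each camera call takes 0.05 s, during which the arm holds its last target. There are 200 camera calls.

## Task

The abrasive-cloth dispenser on the craft table has to be stripped safely: press the test button on the bench power cut-out so that its lever drops, and leave the lever down while you slide every reel up off its spindle. Feel which reels are heavy, put the heavy steel-cored ones in the wooden tray with end handles and the light card-cored ones in the cardboard box, and only when all of them are put away lift the lever fully back up to restore the power. A box may get shifted or a reel may slip while you work; every reel must still end up in its proper box.

Things in the scene. Friction and masses are not known exactly. Their poses are not given: they have to be found in the camera images.
- dispenser: abrasive-cloth dispenser: fixed low grey box 200 (x) x 320 (y) x 40 mm high with five upright steel spindles 20 mm thick, tips 137 mm above the table, at x,y = (-55,60), (-55,-60), (55,118), (55,0), (55,-118) mm in its frame. Reels stand on the box top, one to a spindle, which stands 12 mm proud of the reel. Origin: centre of its underside
- reel1: a reel of abrasive cloth between two square plywood cheeks 56 x 56 x 12 mm, 85 mm tall in all; winding between them 44 to 51 mm across; a 26 mm square hole through it along z. Origin: the middle of the reel, z up the hole, x and y square to the cheek edges. Steel-cored (about 0.55 kg) or card-cored (about 0.18 kg), which look exactly alike. May be absent
- reel2: another reel, of the same make and size as reel1 and like it either steel-cored or card-cored; may be absent
- reel3: another reel, of the same make and size as reel1 and like it either steel-cored or card-cored; may be absent
- reel4: another reel, of the same make and size as reel1 and like it either steel-cored or card-cored; may be absent
- reel5: another reel, of the same make and size as reel1 and like it either steel-cored or card-cored; may be absent
- tray: the wooden tray with a raised, wood-handled board at each short end (62 mm high there), 240 mm long (x) x 100 mm wide (y) outside, walls 6 mm thick and 45 mm high, floor 6 mm; holds three reels in a row. Origin: centre of its underside. Loose on the table, 0.7 kg.
- carton: the open cardboard box, without handles, a short flap folded down at each short end, 240 mm long (x) x 100 mm wide (y) outside, walls 6 mm thick and 45 mm high, floor 6 mm; holds three reels in a row. Origin: centre of its underside. Loose on the table, 0.7 kg.
- cutout: the bench power cut-out, a fixed white plastic unit: low front part 50 mm high with the lever, rear part 98 mm high with the test button on top; 160 mm long (x from -30 to 130 mm) x 120 mm wide. Origin: on the table, straight under the lever's pivot. Its x axis points from lever to button, y along the lever's bar and pivot.
- lever_pivot (a point): middle of the lever's pivot axis, 62 mm above the table; the axis runs along the cut-out's y
- lever_bar (a point): middle of the lever's black round grip bar, 16 mm thick, along the cut-out's y, 80 mm clear between two steel side arms, 95 mm from the pivot. Lever up: 155 mm above the table, 19 mm behind the pivot. Dropped: 88 mm above the table, 92 mm in front of the pivot (-x of the cut-out), free below, 45 mm clear on its pivot side
- trip_lever (a joint): angle of the lever, rad: 0 = up (power on), leaning back on its stop; upright at 0.2; 1.5 = fully dropped forward. It tips over its top dead centre: beyond upright it falls forward by its own weight, short of it it falls back to 0
- button_top (a point): centre of the top of the round grey test button, 32 mm across, 112 mm above the table, pressed straight down
- test_button (a joint): travel of the test button, m: 0 = out, 0.008 = fully in; springs back; about 6 N all told. Pressing it more than about 5 mm tips the lever, which then drops
Things that resemble listed ones, but are neither listed nor needed, are in the scene too. Leave any orange look-alike of the reel4 alone.

How it is judged:
By the outcome, as a careful person would: the job done as asked, in the order asked, and still so for the second after the job is handed in, with the robot touching nothing.
Of reel1, reel2, reel3, reel4, reel5 only 3 to 5 are there at a start; the rules pass over those that are not, and their reading is None.
At some moment in a run one of tray, carton may be knocked a few centimetres aside while the robot is not near it.
Once in a run the grip may slacken for a moment while it holds something.
It also fails if it takes over 210 s, if anything falls off the work surface, if the arm or the gripper's body presses on something with over 40 N, if the wrist force passes 120 N, or if a joint passes its speed limit or range.

## Working session

There is one attempt and no reset: what is moved stays moved. The work goes in short steps, Python scripts to look and compute and a shell command to move; the robot and the scene stay as the last step left them, time stands still between calls to the robot, and variables do not carry over. Pictures are saved under pics/ and viewed, at most 14 in all, crops included, and the job is handed in when it is done.

```bash
ls; mkdir -p pics
python3 - <<'E'
from rig import r
import cv2,numpy as np
print(r.state())
for c in("top","side"):
    im=r.snapshot(c); cv2.imwrite(f"pics/{c}0.png",im[:,:,::-1])
    p=r.camera_params(c); print(c,p["fx"],p["cx"],p["cy"],np.round(p["world_to_cam"],3).tolist())
    for t in("dispenser","reel1","tray","carton","cutout","button_top","lever_bar","lever_pivot"):
        print(t,[(np.round(d["pixel"]).tolist(),round(d["score"],2)) for d in r.pinpoint(c,t)])
E
```

```text
pics
{'clock': 0.0, 'joints': array([ 1.11580409,  0.33391573,  0.03989208,  1.4662515 , -0.01340236,
        1.34331097, -0.05850117]), 'qd': array([ 1.77825975e-03,  1.08639816e-03, -1.58932450e-04, -5.14611398e-04,
        6.21024880e-05, -1.94024670e-03, -1.94144064e-03]), 'joint_torque': array([ 6.54119740e-04, -6.56355429e+01,  1.33611616e+00, -4.03804815e+01,
       -5.94753306e-02,  4.46345459e-02,  1.67169801e-04]), 'tcp_pos': array([ 0.22622666, -0.60888971,  0.23566607]), 'orientation': array([-3.13997730e+00,  1.13837366e-04,  3.55756382e-01]), 'ft_force': array([ 0.10863361, -0.86199193,  0.1191582 ]), 'wrist_torque': array([-0.04435797, -0.01168285,  0.01243592]), 'grip_force': 0.0, 'width': 0.08684899300070363}
top 425.7648691891141 287.9137594020527 207.8063102104302 [[-0.017, -1.0, 0.003, -0.058], [-0.999, 0.016, -0.045, 0.469], [0.045, -0.004, -0.999, 1.607], [0.0, 0.0, 0.0, 1.0]]
dispenser [([336.0, 187.0], 0.62)]
reel1 [([372.0, 176.0], 0.68), ([351.0, 209.0], 0.68), ([422.0, 247.0], 0.58), ([306.0, 167.0], 0.54)]
tray [([237.0, 175.0], 0.95), ([231.0, 215.0], 0.71)]
carton [([231.0, 214.0], 0.56)]
cutout [([168.0, 212.0], 0.88)]
button_top [([152.0, 192.0], 0.46)]
lever_bar [([152.0, 208.0], 0.67)]
lever_pivot [([165.0, 214.0], 0.73), ([237.0, 176.0], 0.63)]
side 451.2901049619528 279.72518256467464 209.5554912775297 [[-0.929, -0.37, -0.012, 0.435], [-0.266, 0.69, -0.673, 0.239], [0.257, -0.622, -0.739, 1.267], [0.0, 0.0, 0.0, 1.0]]
dispenser [([284.0, 190.0], 0.59)]
reel1 [([374.0, 136.0], 0.9), ([253.0, 184.0], 0.83), ([309.0, 163.0], 0.77), ([293.0, 146.0], 0.64)]
tray [([221.0, 265.0], 0.7)]
carton [([268.0, 290.0], 0.88), ([222.0, 350.0], 0.56)]
cutout [([226.0, 359.0], 0.88)]
button_top [([182.0, 345.0], 0.46)]
lever_bar [([209.0, 333.0], 0.89)]
lever_pivot [([222.0, 348.0], 0.9), ([222.0, 266.0], 0.69)]
```

View pics/top0.png

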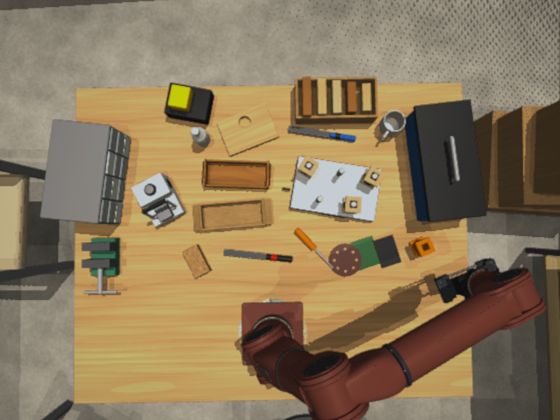

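View pics/side0.png

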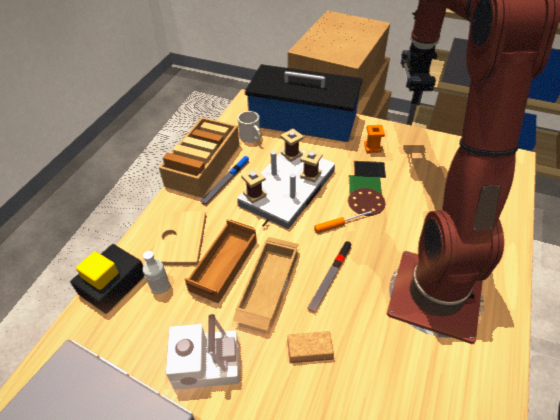

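The top view shows the dispenser at (336,187) with three reels at (308,167), (373,176) and (352,205). The dark tray is at (237,175), the tan carton at (232,215), and the cut-out at (160,200) with its button at (151,189). The orange look-alike reel is at (423,246), off the dispenser, so I'll leave it alone.

```bash
cat > h.py <<'E'
from rig import r
import cv2,numpy as np
def ray(c,px):
    p=r.camera_params(c);W=np.array(p["world_to_cam"]);d=np.array([(px[0]-p["cx"])/p["fx"],(px[1]-p["cy"])/p["fy"],1])
    R=W[:3,:3];return -R.T@W[:3,3],R.T@d
def atz(c,px,z):
    o,d=ray(c,px);return (o+d*(z-o[2])/d[2])[:3]
def proj(c,P):
    p=r.camera_params(c);W=np.array(p["world_to_cam"]);q=W[:3,:3]@np.asarray(P,float)+W[:3,3]
    return np.array([p["fx"]*q[0]/q[2]+p["cx"],p["fy"]*q[1]/q[2]+p["cy"]])
E
python3 - <<'E'
from h import *
a=cv2.imread("pics/top0.png")[140:250,125:400]; b=cv2.imread("pics/side0.png")[120:390,150:350]
a=cv2.resize(a,None,fx=2.9,fy=2.9,interpolation=3);cv2.imwrite("pics/c1.png",a)
cv2.imwrite("pics/c2.png",cv2.resize(b,None,fx=2.2,fy=2.2,interpolation=3))
np.set_printoptions(precision=3,suppress=True)
for n,px,z in[("d",(336,187),0),("r",(372,176),.0825),("r",(351,209),.0825),("r",(306,167),.0825),("tray",(237,175),0),("cart",(231,214.5),0),("btn",(152,192),.112),("bar",(152,208),.155),("piv",(165,214),.062),("cut",(168,212),0)]: print("top",n,atz("top",px,z))
for n,px,z in[("d",(284,190),0),("r",(374,136),.0825),("r",(253,184),.0825),("r",(309,163),.0825),("r",(293,146),.0825),("tray",(221,265),0),("cart",(268,290),0),("btn",(182,345),.112),("bar",(209,333),.155),("piv",(222,348),.062),("cut",(226,359),0)]: print("side",n,atz("side",px,z))
E
```

```text
top d [ 0.545 -0.252  0.   ]
top r [ 0.576 -0.374  0.083]
top r [ 0.457 -0.295  0.083]
top r [ 0.613 -0.134  0.083]
top tray [0.598 0.127 0.   ]
top cart [0.447 0.152 0.   ]
top btn [0.528 0.418 0.112]
top bar [0.469 0.404 0.155]
top piv [0.45  0.386 0.062]
top cut [0.46  0.392 0.   ]
side d [ 0.545 -0.233  0.   ]
side r [ 0.313 -0.526  0.083]
side r [ 0.618 -0.147  0.083]
side r [ 0.483 -0.307  0.083]
side r [ 0.564 -0.371  0.083]
side tray [0.606 0.127 0.   ]
side cart [0.442 0.156 0.   ]
side btn [0.541 0.431 0.112]
side bar [0.481 0.398 0.155]
side piv [0.466 0.384 0.062]
side cut [0.463 0.383 0.   ]
```

View pics/c1.png

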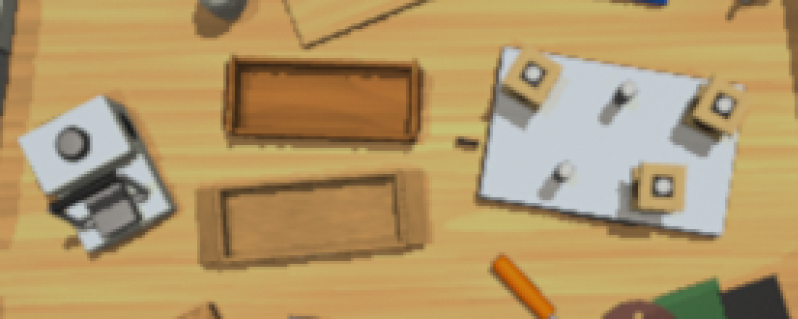

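View pics/c2.png

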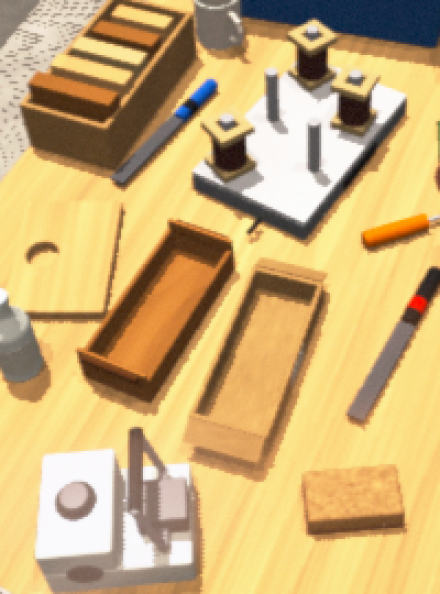

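The tray (raised end boards) is the dark box at (237,175), and the carton (flaps) is the tan one at (231,215). The crop shows three reels at crop pixels (534,73), (725,103) and (662,186), and the button at (72,142). Next I'll fit the exact poses and reel yaws.

Run:
```python
from h import *
from scipy.optimize import least_squares
np.set_printoptions(precision=4,suppress=True)
f=lambda x,y:(x/2.9+125-.33,y/2.9+140-.33)
g=lambda x,y:(x/2.2+150-.27,y/2.2+120-.27)
def rz(a):return np.array([[np.cos(a),-np.sin(a)],[np.sin(a),np.cos(a)]])
T=np.array([atz("top",f(*p),.137)[:2] for p in[(534,73),(725,103),(662,186),(627,92),(565,172)]]);
S=np.array([atz("side",g(*p),.137)[:2] for p in[(229,118),(311,30),(358,77),(272,71),(314,121)]]);print(T,S)
L=np.array([(-55,60),(-55,-60),(55,118),(55,0),(55,-118)])/1e3
from scipy.optimize import linear_sum_assignment as lsa
for A in (T,S,(T+S)/2):
    best=None
    for a in np.linspace(-3.14,3.14,180):
        M=L@rz(a).T;M=M-M.mean(0)+A.mean(0);D=np.linalg.norm(M[:,None]-A[None],axis=2);i,j=lsa(D)
        if best is None or D[i,j].sum()<best[0]:best=(D[i,j].sum(),a,j)
    _,a,j=best
    s=least_squares(lambda v:(L@rz(v[2]).T+v[:2]-A[j]).ravel(),[*A.mean(0),a]);print(s.x,s.cost**.5,j);print(L@rz(s.x[2]).T+s.x[:2])
print("btn",atz("top",f(72,142),.112),atz("side",g(75,497),.112))
for p in[(20,140),(106,97),(130,147),(48,195)]:print("cut",atz("top",f(*p),.098)[:2])
for p in[(42,454),(117,454)]:print("cutS",atz("side",g(*p),.098)[:2])
im=cv2.imread("pics/top0.png");o=[]
for x,y in[(309,165),(375,175),(353,204)]:o.append(cv2.resize(im[y-14:y+18,x-16:x+16],None,fx=8,fy=8,interpolation=2))
cv2.imwrite("pics/c3.png",np.hstack(o))
# box outlines
for p in[(233,60),(423,63),(420,140),(228,137)]:print("tray",atz("top",f(*p),.05)[:2])
for p in[(222,190),(397,176),(403,247),(226,258)]:print("cartin",atz("top",f(*p),.045)[:2])
```

```text
[[ 0.6126 -0.1417]
 [ 0.5722 -0.3726]
 [ 0.4727 -0.2938]
 [ 0.5876 -0.254 ]
 [ 0.4916 -0.1769]] [[ 0.6097 -0.1412]
 [ 0.5715 -0.3693]
 [ 0.4674 -0.2902]
 [ 0.5912 -0.2575]
 [ 0.4948 -0.1785]]
[ 0.5365 -0.2459 -0.1757] 0.0038243530956090987 [4 2 0 3 1]
[[ 0.4928 -0.1772]
 [ 0.4719 -0.2954]
 [ 0.6113 -0.1393]
 [ 0.5907 -0.2555]
 [ 0.57   -0.3717]]
[ 0.5361 -0.2453 -0.185 ] 0.005660081136623541 [4 2 0 3 1]
[[ 0.4931 -0.1762]
 [ 0.471  -0.2941]
 [ 0.6119 -0.1394]
 [ 0.5902 -0.2554]
 [ 0.5685 -0.3714]]
[ 0.5363 -0.2456 -0.1803] 0.0034047575625868113 [4 2 0 3 1]
[[ 0.493  -0.1767]
 [ 0.4714 -0.2948]
 [ 0.6116 -0.1394]
 [ 0.5904 -0.2555]
 [ 0.5692 -0.3715]]
btn [0.5401 0.4266 0.112 ] [0.5365 0.4306 0.112 ]
cut [0.545  0.4956]
cut [0.5968 0.3888]
cut [0.534  0.3592]
cut [0.4761 0.4609]
cutS [0.6018 0.3945]
cutS [0.524  0.3641]
tray [0.6483 0.2398]
tray [ 0.6405 -0.0041]
tray [0.5413 0.0012]
tray [0.5492 0.247 ]
cartin [0.4816 0.2562]
cartin [0.4959 0.0316]
cartin [0.4048 0.0252]
cartin [0.3944 0.2517]
```

View pics/c3.png

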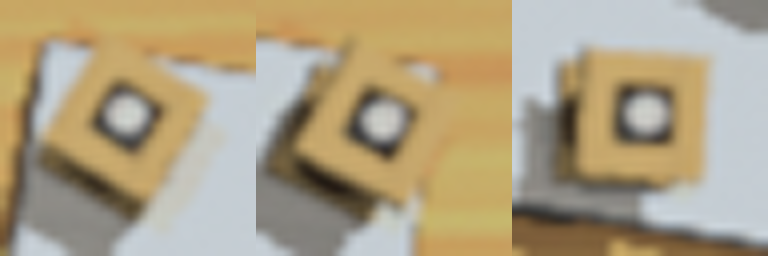

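The reel crop shows reels A and B turned about −29° and C about −4° (mod 90°). I'll write a helper to convert targets into tool shifts and then head for the button.

```bash
cat >> h.py <<'E'
def go(x,y,z,yaw,mod=np.pi,frm=None):
    s=r.state();p=np.array(s["tcp_pos"]);c=s["orientation"][2]
    if frm is not None:p=np.array(frm[:3]);c=frm[3]
    d=np.array([x,y,z])-p;az=np.arctan2(y,x);w=lambda a:(a+np.pi)%(2*np.pi)-np.pi
    best=[]
    cj=w(c-np.arctan2(p[1],p[0])-np.pi/2)
    for k in range(-8,9):
        sp=c-(yaw+k*mod); j=cj-sp-(az-np.arctan2(p[1],p[0]))
        if abs(j)<2.4:best.append((abs(sp),sp,j))
    b=min(best)
    t=[d[0]*np.cos(c)+d[1]*np.sin(c),d[0]*np.sin(c)-d[1]*np.cos(c),-d[2]]
    print("shift mm",np.round(np.array(t)*1e3,1),"spin",round(b[1],3),"| spin opts",[(round(q[1],2),round(q[2],2)) for q in sorted(best)[:3]],"| yaw now",round(c,3),"dist",round(np.linalg.norm(d)*1e3))
    return (x,y,z,c-b[1])
E
python3 - <<'E'
from h import *
q=go(.56,-.2,.25,.455,6.2832)
go(.538,.4286,.17,.455,6.2832,q)
E
```

```text
shift mm [ 455.3 -267.4  -13.5] spin -0.099 | spin opts [(np.float64(-0.1), np.float64(-0.77))] | yaw now 0.356 dist 528
shift mm [ 256.5 -574.3   80. ] spin 0.0 | spin opts [(np.float64(0.0), np.float64(-1.79))] | yaw now 0.455 dist 634
```

```bash
python3 -m creep '[[[100,-60,-15,-0.1],[200,-120,-15,-0.1],[300,-178,-15,-0.1],[400,-235,-15,-0.1],[455,-267,-15,-0.1],[455,-267,-15,-0.1],[455,-267,-15,-0.1],[455,-267,-15,-0.1],[455,-267,-15,-0.1],[455,-267,-15,-0.1],[455,-267,-15,-0.1],[455,-267,-15,-0.1]]]' 0 20
python3 - <<'E'
from h import *
go(.538,.4286,.20,.455,6.2832)
E
```

```text
clock: 2.1
tcp_pos: [0.5625, -0.1951, 0.2515]
orientation: [-3.14, -0.002, 0.463]
ft_force: [0.2, -0.3, 0.3]
width: 0.0026
grip_force: 0.0
shift mm [ 256.8 -568.9   51.5] spin 0.008 | spin opts [(np.float64(0.01), np.float64(-1.79))] | yaw now 0.463 dist 626
```

```bash
python3 -m creep '[[[257,-569,0,0.008],[257,-569,0,0.008],[257,-569,0,0.008],[257,-569,0,0.008],[257,-569,0,0.008],[257,-569,0,0.008],[257,-569,0,0.008],[257,-569,0,0.008],[257,-569,0,0.008],[257,-569,0,0.008],[257,-569,0,0.008],[257,-569,0,0.008]]]'; python3 -m creep '[[[0,0,0,0],[0,0,0,0],[0,0,0,0],[0,0,20,0],[0,0,50,0],[0,0,80,0],[0,0,100,0],[0,0,105,0],[0,0,105,0]]]'
python3 - <<'E'
from h import *
go(.538,.4286,.120,.455,6.2832)
E
```

```text
clock: 3.3
tcp_pos: [0.5416, 0.3999, 0.2516]
orientation: [3.141, -0.0, 0.446]
ft_force: [0.5, 1.3, 0.7]
width: 0.0006
grip_force: 0.0
clock: 4.2
tcp_pos: [0.5417, 0.3975, 0.1465]
orientation: [3.141, 0.001, 0.446]
ft_force: [0.4, -0.5, 0.3]
width: 0.0003
grip_force: 0.0
shift mm [ 10.  -29.7  26.5] spin -0.009 | spin opts [(np.float64(-0.01), np.float64(-1.79))] | yaw now 0.446 dist 41
```

```bash
python3 -m creep '[[[10,-30,0,-0.01],[10,-30,0,-0.01],[10,-30,0,-0.01],[10,-30,14,-0.01],[10,-30,20,-0.01],[10,-30,24,-0.01],[10,-30,27,-0.01],[10,-30,28,-0.01],[10,-30,28,-0.01]]]';  python3 -m creep '[[[0,0,0,0],[0,0,-20,0],[0,0,-60,0],[0,0,-110,0],[0,0,-110,0],[0,0,-110,0]]]'
python3 - <<'E'
from h import *
cv2.imwrite("pics/s1.png",np.vstack([cv2.resize(r.snapshot("side")[290:400,130:290,::-1],None,fx=3,fy=3)]))
for c in("top","side"):
    if c=="top":r.snapshot(c)
    for t in("lever_bar","tray","carton","reel1"): print(c,t,[(np.round(d["pixel"],1).tolist(),round(d["score"],2)) for d in r.pinpoint(c,t)])
E
```

```text
clock: 5.1
tcp_pos: [0.5375, 0.4294, 0.1186]
orientation: [3.14, 0.0, 0.457]
ft_force: [-1.4, -2.4, 4.2]
width: 0.0005
grip_force: 2.2
clock: 5.7
tcp_pos: [0.5373, 0.4311, 0.2297]
orientation: [-3.141, -0.002, 0.458]
ft_force: [-0.5, -0.5, 0.4]
width: 0.0005
grip_force: 0.0
top lever_bar []
top tray [([238.4, 172.9], 0.95)]
top carton [([232.7, 214.0], 0.55)]
top reel1 [([419.7, 245.4], 0.85), ([348.0, 204.7], 0.71), ([374.0, 177.8], 0.65), ([310.5, 166.4], 0.54)]
side lever_bar [([309.3, 166.4], 0.72), ([259.6, 344.1], 0.6)]
side tray [([224.8, 264.8], 0.86), ([264.1, 341.2], 0.61)]
side carton [([267.2, 288.0], 0.67), ([310.5, 164.6], 0.64)]
side reel1 [([255.3, 186.7], 0.88), ([375.6, 140.3], 0.72), ([313.0, 165.6], 0.66), ([289.6, 143.0], 0.64)]
```

View pics/s1.png

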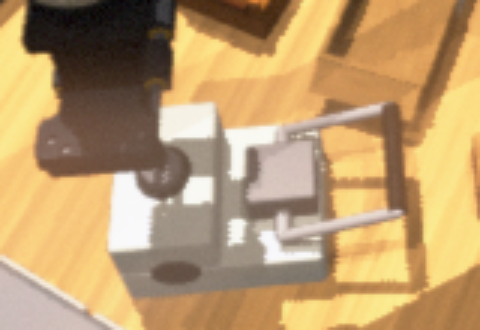

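The lever is down, with its bar at about (262,342) in the side image. Next is reel A.

Run:
```python
from h import *
go(.6116,-.1394,.24,1.065,6.2832)
print(atz("side",(262,342.5),.088))
for p,q in(((348,204.7),(313,165.6)),((374,177.8),(289.6,143)),((310.5,166.4),(255.3,186.7))):print(atz("top",p,.0825)[:2],atz("side",q,.0825)[:2])
```

```text
shift mm [-184.9  544.2  -11.8] spin -0.607 | spin opts [(np.float64(-0.61), np.float64(-0.28))] | yaw now 0.458 dist 575
[0.37493979 0.34652484 0.088     ]
[ 0.47258672 -0.28433367] [ 0.46615188 -0.29907852]
[ 0.56919173 -0.38138729] [ 0.58146735 -0.38169279]
[ 0.61470042 -0.15070939] [ 0.6063331 -0.137987 ]
```

```bash
python3 -m creep '[[[-185,544,-12,-0.607],[-185,544,-12,-0.607],[-185,544,-12,-0.607],[-185,544,-12,-0.607],[-185,544,-12,-0.607],[-185,544,-12,-0.607],[-185,544,-12,-0.607],[-185,544,-12,-0.607],[-185,544,-12,-0.607],[-185,544,-12,-0.607],[-185,544,-12,-0.607],[-185,544,-12,-0.607]]]' 1 40; python3 -m creep '[[[0,0,0,0],[0,0,0,0]]]'
python3 - <<'E'
from h import *
go(.6116,-.1394,.16,1.065,6.2832)
E
```

```text
clock: 7.4
tcp_pos: [0.6112, -0.1445, 0.2404]
orientation: [3.141, 0.002, 1.06]
ft_force: [-0.3, 0.9, -0.7]
width: 0.0843
grip_force: 0.0
clock: 7.6
tcp_pos: [0.6114, -0.1396, 0.2403]
orientation: [-3.141, -0.0, 1.063]
ft_force: [-0.1, 0.5, -0.5]
width: 0.0865
grip_force: 0.0
shift mm [ 0.3  0.1 80.3] spin -0.002 | spin opts [(np.float64(-0.0), np.float64(-0.28))] | yaw now 1.063 dist 80
```

```bash
python3 -m creep '[[[0,0,40,0],[0,0,80,0],[0,0,105,0],[0,0,120,0],[0,0,127,0],[0,0,127,0],[0,0,127,0],[0,0,127,0]]]'; python3 -m creep '[[[0,0,0,0],[0,0,0,0],[0,0,0,0],[0,0,0,0],[0,0,0,0],[0,0,0,0],[0,0,0,0],[0,0,0,0]]]' 0 40
```

```text
clock: 8.4
tcp_pos: [0.6124, -0.1392, 0.1151]
orientation: [3.139, -0.001, 1.065]
ft_force: [0.4, 0.2, -0.4]
width: 0.0869
grip_force: 0.0
clock: 9.2
tcp_pos: [0.6123, -0.1397, 0.1141]
orientation: [3.14, -0.0, 1.064]
ft_force: [4.9, -2.8, 3.2]
width: 0.0558
grip_force: 39.5
```

```bash
python3 -m creep '[[[0,0,-10,0],[0,0,-25,0],[0,0,-45,0],[0,0,-65,0],[0,0,-85,0],[0,0,-100,0],[0,0,-110,0],[0,0,-110,0],[0,0,-110,0],[0,0,-110,0],[0,0,-110,0],[0,0,-110,0]]]'
```

```text
clock: 10.4
tcp_pos: [0.6113, -0.1392, 0.223]
orientation: [-3.141, 0.0, 1.065]
ft_force: [-0.1, 0.4, -4.7]
width: 0.0555
grip_force: 39.5
```

Reel A weighs about 5 N, so it is steel and goes in the tray. I'll check the box poses with an overlay.

```bash
cat >> h.py <<'E'
def rz(a):return np.array([[np.cos(a),-np.sin(a)],[np.sin(a),np.cos(a)]])
def overlay(img,c,x,y,a,col,k,off):
    for hx,hy,z in((.12,.05,.045),(.114,.044,.045),(.12,.05,0)):
        P=[proj(c,[*(rz(a)@np.array(q)+[x,y]),z]) for q in((hx,hy),(-hx,hy),(-hx,-hy),(hx,-hy))]
        cv2.polylines(img,[np.round((np.array(P)-off+.5)*k).astype(int)],True,col,1)
def shot(name,tray,cart,box=dict(top=(180,140,110,105),side=(170,205,150,135))):
    o=[]
    for c in("top","side"):
        im=r.snapshot(c)[:,:,::-1].copy();x,y,w,h=box[c];k=3.6 if c=="top" else 2.65
        z=cv2.resize(im[y:y+h,x:x+w],None,fx=k,fy=k,interpolation=2)
        overlay(z,c,*tray,(0,255,0),k,(x,y));overlay(z,c,*cart,(255,0,255),k,(x,y));o.append(z)
    H=max(i.shape[0] for i in o);o=[cv2.copyMakeBorder(i,0,H-i.shape[0],0,0,0) for i in o]
    cv2.imwrite(name,np.hstack(o))
E
python3 - <<'E'
from h import *
shot("pics/o1.png",(.598,.124,1.54),(.444,.143,1.625))
E
```

```text
(no output)
```

View pics/o1.png

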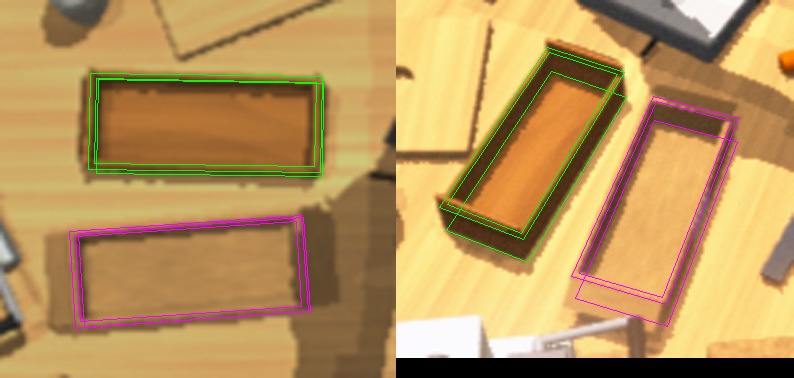

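The overlays fit both boxes to within a few mm in both views. I'll place A in the tray's +y slot.

Run:
```python
from h import *
go(.600,.198,.215,1.54,6.2832)
```

```text
shift mm [ 289.4 -173.4    8.3] spin -0.475 | spin opts [(np.float64(-0.48), np.float64(-0.35))] | yaw now 1.065 dist 337
```

```bash
python3 -m creep '[[[15,-10,0,-0.03],[45,-27,2,-0.08],[80,-48,5,-0.14],[115,-69,8,-0.2],[150,-90,8,-0.26],[185,-111,8,-0.32],[220,-132,8,-0.38],[250,-150,8,-0.43],[275,-165,8,-0.46],[289,-173,8,-0.475],[289,-173,8,-0.475],[289,-173,8,-0.475]]]'
python3 - <<'E'
from h import *
go(.600,.198,.083,1.54,6.2832);print(r.state()["width"])
E
```

```text
clock: 11.7
tcp_pos: [0.6004, 0.1968, 0.2154]
orientation: [-3.142, 0.001, 1.539]
ft_force: [-0.1, -1.5, -3.9]
width: 0.0554
grip_force: 39.5
shift mm [  1.2  -0.4 132.4] spin -0.001 | spin opts [(np.float64(-0.0), np.float64(-0.35))] | yaw now 1.539 dist 132
0.05540635415076015
```

```bash
python3 -m creep '[[[0,0,25,0],[0,0,55,0],[0,0,85,0],[0,0,105,0],[0,0,118,0],[0,0,126,0],[0,0,131,0],[0,0,134,0],[0,0,134,0],[0,0,134,0]]]'
```

```text
clock: 12.7
tcp_pos: [0.6007, 0.1977, 0.0823]
orientation: [3.141, -0.0, 1.54]
ft_force: [0.1, -0.2, -5.2]
width: 0.0558
grip_force: 39.5
```

```bash
python3 -m creep '[[[0,0,2,0],[0,0,3,0],[0,0,3,0]]]'; python3 -m creep '[[[0,0,0,0],[0,0,0,0],[0,0,0,0],[0,0,0,0],[0,0,0,0]]]' 1; python3 -m creep '[[[0,0,-20,0],[0,0,-60,0],[0,0,-100,0],[0,0,-130,0],[0,0,-140,0],[0,0,-140,0]]]'
python3 - <<'E'
from h import *
go(.4714,-.2948,.23,1.5,1.5708)
E
```

```text
clock: 13.0
tcp_pos: [0.6009, 0.1977, 0.08]
orientation: [3.14, -0.0, 1.54]
ft_force: [-1.0, -1.4, 4.3]
width: 0.0556
grip_force: 39.3
clock: 13.5
tcp_pos: [0.6002, 0.1975, 0.0785]
orientation: [-3.142, -0.0, 1.54]
ft_force: [-0.2, 0.0, -0.1]
width: 0.0844
grip_force: 0.0
clock: 14.1
tcp_pos: [0.6009, 0.1979, 0.2201]
orientation: [3.139, -0.001, 1.54]
ft_force: [-0.6, -0.7, -0.1]
width: 0.0869
grip_force: 0.0
shift mm [-496.4 -114.1   -9.9] spin 0.04 | spin opts [(np.float64(0.04), np.float64(0.49)), (np.float64(-1.53), np.float64(2.06)), (np.float64(1.61), np.float64(-1.08))] | yaw now 1.54 dist 509
```

```bash
python3 -m creep '[[[-496,-114,-10,0.04],[-496,-114,-10,0.04],[-496,-114,-10,0.04],[-496,-114,-10,0.04],[-496,-114,-10,0.04],[-496,-114,-10,0.04],[-496,-114,-10,0.04],[-496,-114,-10,0.04],[-496,-114,-10,0.04],[-496,-114,-10,0.04],[-496,-114,-10,0.04],[-496,-114,-10,0.04]]]'; python3 -m creep '[[[0,0,0,0],[0,0,0,0],[0,0,0,0]]]';python3 - <<'E'
from h import *
go(.4714,-.2948,.1135,1.5,6.2832)
E
```

```text
clock: 15.3
tcp_pos: [0.4692, -0.2966, 0.2265]
orientation: [-3.139, -0.001, 1.495]
ft_force: [1.0, -0.1, -0.3]
width: 0.0869
grip_force: 0.0
clock: 15.6
tcp_pos: [0.4716, -0.2931, 0.2284]
orientation: [-3.141, -0.0, 1.502]
ft_force: [0.6, 0.2, -0.4]
width: 0.0871
grip_force: 0.0
shift mm [ -1.7  -0.  114.9] spin 0.002 | spin opts [(np.float64(0.0), np.float64(0.49))] | yaw now 1.502 dist 115
```

```bash
python3 -m creep '[[[-2,0,40,0],[-2,0,75,0],[-2,0,98,0],[-2,0,110,0],[-2,0,115,0],[-2,0,115,0],[-2,0,115,0]]]'; python3 -m creep '[[[0,0,0,0],[0,0,0,0],[0,0,0,0],[0,0,0,0],[0,0,0,0],[0,0,0,0],[0,0,0,0],[0,0,0,0]]]' 0 40; python3 -m creep '[[[0,0,-10,0],[0,0,-25,0],[0,0,-45,0],[0,0,-65,0],[0,0,-85,0],[0,0,-100,0],[0,0,-110,0],[0,0,-110,0],[0,0,-110,0],[0,0,-110,0],[0,0,-110,0],[0,0,-110,0]]]'
python3 - <<'E'
from h import *
for c in("top","side"):
    r.snapshot(c)
    for t in("tray","carton"): print(c,t,[(np.round(d["pixel"],1).tolist(),round(d["score"],2),np.round(atz(c,d["pixel"],0),3)) for d in r.pinpoint(c,t)])
E
```

```text
clock: 16.3
tcp_pos: [0.4716, -0.297, 0.1149]
orientation: [3.14, 0.001, 1.5]
ft_force: [0.4, -0.1, 0.9]
width: 0.0869
grip_force: 0.0
clock: 17.1
tcp_pos: [0.4719, -0.297, 0.1142]
orientation: [3.139, 0.001, 1.5]
ft_force: [6.0, -0.8, 1.5]
width: 0.0554
grip_force: 39.9
clock: 18.3
tcp_pos: [0.4705, -0.2967, 0.223]
orientation: [-3.141, -0.001, 1.5]
ft_force: [0.5, -0.0, -6.1]
width: 0.0554
grip_force: 39.9
top tray [([236.2, 174.4], 0.97, array([0.6 , 0.13, 0.  ])), ([231.7, 215.7], 0.37, array([0.442, 0.149, 0.   ]))]
top carton [([230.9, 215.3], 0.87, array([0.444, 0.152, 0.   ]))]
side tray [([223.4, 264.7], 0.78, array([0.6  , 0.123, 0.   ]))]
side carton [([268.2, 286.9], 0.61, array([0.445, 0.146, 0.   ]))]
```

Reel C is also steel, so it goes in the tray's −y slot.

Run:
```python
from h import *
go(.596,.050,.223,1.54,6.2832)
```

```text
shift mm [354.8 100.3   0.5] spin -0.04 | spin opts [(np.float64(-0.04), np.float64(-0.11))] | yaw now 1.5 dist 369
```

```bash
python3 -m creep '[[[15,4,-4,0],[50,14,-8,0],[90,25,-8,-0.01],[130,37,-8,-0.02],[170,48,-8,-0.03],[210,59,-8,-0.04],[250,71,-8,-0.04],[290,82,-5,-0.04],[325,92,0,-0.04],[345,98,0,-0.04],[355,100,0,-0.04],[355,100,0,-0.04]]]'; python3 -m creep '[[[0,0,25,0],[0,0,55,0],[0,0,85,0],[0,0,105,0],[0,0,120,0],[0,0,132,0],[0,0,138,0],[0,0,142,0],[0,0,143,0],[0,0,143,0]]]'
python3 - <<'E'
from h import *
go(.596,.050,.08,1.54,6.2832)
E
```

```text
clock: 19.8
tcp_pos: [0.5956, 0.0521, 0.2237]
orientation: [3.142, -0.001, 1.542]
ft_force: [0.5, -0.4, -5.4]
width: 0.0556
grip_force: 39.9
clock: 20.8
tcp_pos: [0.5961, 0.0503, 0.0811]
orientation: [3.141, -0.0, 1.54]
ft_force: [-0.1, 0.5, -5.2]
width: 0.0554
grip_force: 39.9
shift mm [-0.3 -0.1  1.1] spin -0.0 | spin opts [(np.float64(-0.0), np.float64(-0.11))] | yaw now 1.54 dist 1
```

```bash
python3 -m creep '[[[0,0,1,0],[0,0,1.5,0],[0,0,1.5,0]]]'; python3 -m creep '[[[0,0,0,0],[0,0,0,0],[0,0,0,0],[0,0,0,0],[0,0,0,0]]]' 1; python3 -m creep '[[[0,0,-20,0],[0,0,-60,0],[0,0,-100,0],[0,0,-130,0],[0,0,-145,0],[0,0,-145,0]]]'
python3 - <<'E'
from h import *
go(.5692,-.3715,.225,1.065,1.5708)
E
```

```text
clock: 21.1
tcp_pos: [0.5964, 0.0504, 0.0802]
orientation: [3.14, 0.0, 1.54]
ft_force: [-1.5, -0.2, 4.5]
width: 0.0553
grip_force: 39.7
clock: 21.6
tcp_pos: [0.5957, 0.0503, 0.079]
orientation: [-3.141, -0.0, 1.54]
ft_force: [0.4, 0.5, -0.0]
width: 0.0842
grip_force: 0.0
clock: 22.2
tcp_pos: [0.5967, 0.0505, 0.2259]
orientation: [3.138, -0.0, 1.54]
ft_force: [0.1, -0.1, -0.1]
width: 0.0868
grip_force: 0.0
shift mm [-422.6  -14.3    0.9] spin 0.475 | spin opts [(np.float64(0.47), np.float64(0.07)), (np.float64(-1.1), np.float64(1.64)), (np.float64(2.05), np.float64(-1.5))] | yaw now 1.54 dist 423
```

```bash
python3 -m creep '[[[-423,-14,0,0.475],[-423,-14,0,0.475],[-423,-14,0,0.475],[-423,-14,0,0.475],[-423,-14,0,0.475],[-423,-14,0,0.475],[-423,-14,0,0.475],[-423,-14,0,0.475],[-423,-14,0,0.475],[-423,-14,0,0.475],[-423,-14,0,0.475],[-423,-14,0,0.475]]]'; python3 -m creep '[[[0,0,0,0],[0,0,0,0]]]';python3 - <<'E'
from h import *
go(.5692,-.3715,.1135,1.065,6.2832)
E
```

```text
clock: 23.4
tcp_pos: [0.5689, -0.3701, 0.2229]
orientation: [-3.14, -0.001, 1.067]
ft_force: [0.3, 0.3, 0.2]
width: 0.0871
grip_force: 0.0
clock: 23.6
tcp_pos: [0.569, -0.3709, 0.2242]
orientation: [3.141, -0.0, 1.066]
ft_force: [0.2, 0.7, 0.2]
width: 0.0869
grip_force: 0.0
shift mm [ -0.4   0.4 110.7] spin 0.001 | spin opts [(np.float64(0.0), np.float64(0.07))] | yaw now 1.066 dist 111
```

```bash
python3 -m creep '[[[0,0,40,0],[0,0,75,0],[0,0,95,0],[0,0,106,0],[0,0,111,0],[0,0,111,0],[0,0,111,0]]]'; python3 -m creep '[[[0,0,0,0],[0,0,0,0],[0,0,0,0],[0,0,0,0],[0,0,0,0],[0,0,0,0],[0,0,0,0],[0,0,0,0]]]' 0 40; python3 -m creep '[[[0,0,-10,0],[0,0,-25,0],[0,0,-45,0],[0,0,-65,0],[0,0,-85,0],[0,0,-100,0],[0,0,-110,0],[0,0,-110,0],[0,0,-110,0],[0,0,-110,0],[0,0,-110,0],[0,0,-110,0]]]'
python3 - <<'E'
from h import *
for c in("top","side"):
    r.snapshot(c)
    for t in("tray","carton"): print(c,t,[(np.round(d["pixel"],1).tolist(),round(d["score"],2),np.round(atz(c,d["pixel"],0),3)) for d in r.pinpoint(c,t)])
go(.444,.143,.223,1.625,6.2832)
go(.598,.124,.223,1.54,6.2832)
E
```

```text
clock: 24.3
tcp_pos: [0.5694, -0.3724, 0.1145]
orientation: [3.14, 0.0, 1.065]
ft_force: [0.3, -0.5, -0.6]
width: 0.0869
grip_force: 0.0
clock: 25.1
tcp_pos: [0.5696, -0.3728, 0.1135]
orientation: [3.139, -0.0, 1.065]
ft_force: [3.9, -2.4, -1.3]
width: 0.0554
grip_force: 39.9
clock: 26.3
tcp_pos: [0.5684, -0.372, 0.2224]
orientation: [-3.141, -0.0, 1.065]
ft_force: [-0.2, 0.2, -1.6]
width: 0.0554
grip_force: 39.9
top tray [([241.3, 172.2], 0.65, array([0.608, 0.11 , 0.   ]))]
top carton [([233.1, 216.2], 0.55, array([0.44 , 0.144, 0.   ]))]
side tray [([220.7, 265.3], 0.65, array([0.606, 0.128, 0.   ])), ([221.8, 346.9], 0.48, array([0.487, 0.358, 0.   ]))]
side carton [([268.4, 288.1], 0.82, array([0.443, 0.15 , 0.   ])), ([227.6, 360.0], 0.71, array([0.458, 0.384, 0.   ]))]
shift mm [ 390.2 -358.6    0. ] spin -0.56 | spin opts [(np.float64(-0.56), np.float64(-0.26))] | yaw now 1.065 dist 530
shift mm [ 448.2 -214.7    0. ] spin -0.475 | spin opts [(np.float64(-0.48), np.float64(-0.24))] | yaw now 1.065 dist 497
```

Reel B weighs about 1.6 N, so it is card-cored and goes in the middle of the carton.

```bash
python3 -m creep '[[[15,-14,-4,-0.02],[45,-41,-6,-0.06],[80,-74,-6,-0.12],[115,-106,-6,-0.17],[150,-138,-6,-0.22],[185,-170,-6,-0.27],[220,-202,-6,-0.32],[255,-234,-6,-0.37],[290,-266,-6,-0.42],[325,-298,-3,-0.47],[360,-330,0,-0.52],[378,-348,0,-0.55]]]'; python3 -m creep '[[[12,-11,0,-0.01],[12,-11,0,-0.01],[12,-11,0,-0.01]]]'
python3 - <<'E'
from h import *
go(.444,.143,.08,1.625,6.2832)
print(r.state()["width"])
E
```

```text
clock: 27.8
tcp_pos: [0.4459, 0.1313, 0.2233]
orientation: [3.141, -0.0, 1.621]
ft_force: [0.6, -0.4, -3.3]
width: 0.0553
grip_force: 39.9
clock: 28.1
tcp_pos: [0.4363, 0.1372, 0.2232]
orientation: [3.141, 0.001, 1.623]
ft_force: [0.5, 0.6, -1.5]
width: 0.0553
grip_force: 39.9
shift mm [  5.3   8.  143.2] spin -0.002 | spin opts [(np.float64(-0.0), np.float64(-0.26))] | yaw now 1.623 dist 143
0.055300191808507995
```

```bash
python3 -m creep '[[[5,8,15,0],[5,8,45,0],[5,8,80,0],[5,8,105,0],[5,8,122,0],[5,8,134,0],[5,8,140,0],[5,8,143,0],[5,8,144,0],[5,8,144,0]]]'; python3 -m creep '[[[0,0,0,0],[0,0,0,0],[0,0,0,0],[0,0,0,0],[0,0,0,0]]]' 1; python3 -m creep '[[[0,0,-20,0],[0,0,-60,0],[0,0,-100,0],[0,0,-130,0],[0,0,-145,0],[0,0,-145,0]]]'
python3 - <<'E'
from h import *
shot("pics/o2.png",(.598,.124,1.54),(.444,.143,1.625),dict(top=(140,140,140,110),side=(130,205,170,190)))
go(.450,-.1,.23,1.625,6.2832)
E
```

```text
clock: 29.1
tcp_pos: [0.4441, 0.1441, 0.0796]
orientation: [3.141, 0.0, 1.625]
ft_force: [-0.4, -0.5, -1.8]
width: 0.0556
grip_force: 39.9
clock: 29.6
tcp_pos: [0.4437, 0.1441, 0.0792]
orientation: [3.141, -0.0, 1.625]
ft_force: [0.6, -0.5, -0.1]
width: 0.0841
grip_force: 0.0
clock: 30.2
tcp_pos: [0.4448, 0.1445, 0.2262]
orientation: [3.138, 0.0, 1.625]
ft_force: [1.2, -0.6, -0.3]
width: 0.0871
grip_force: 0.0
shift mm [-243.9   -6.6   -6.4] spin -0.0 | spin opts [(np.float64(-0.0), np.float64(0.27))] | yaw now 1.625 dist 244
```

View pics/o2.png

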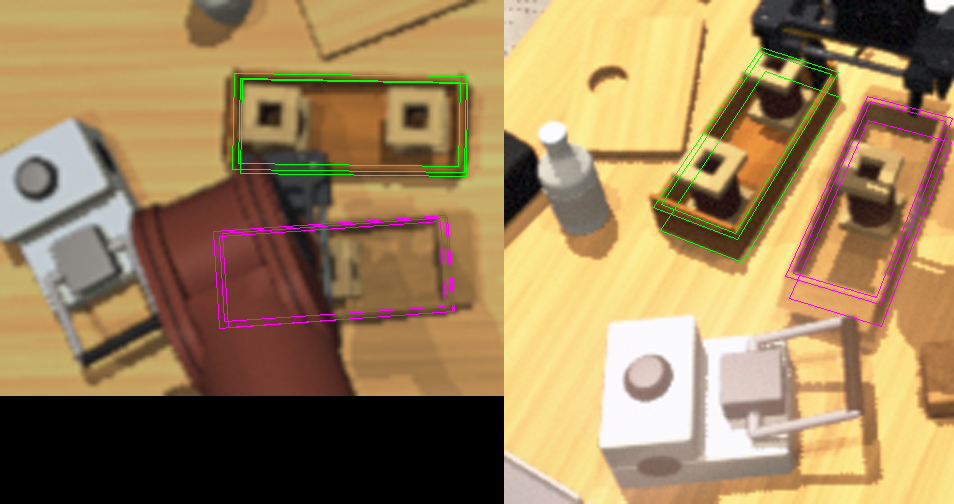

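All three reels stand upright in their boxes: the tray reels at (270,115) and (413,112), and the carton reel at (345,268). The lever is down, with its bar in the left panel from (85,360) to (160,318). Now I'll work out the lever approach.

Run:
```python
from h import *
np.set_printoptions(precision=4,suppress=True)
k=lambda x,y:(x/3.6+139.6,y/3.6+139.6)
kk=lambda x,y:(x/2.65+129.7,y/2.65+204.7)
a,b=atz("top",k(85,360),.088),atz("top",k(160,318),.088);c,d=atz("side",kk(346,322),.088),atz("side",kk(359,410),.088)
print(a,b,(a+b)/2,c,d,(c+d)/2)
for u in((b-a),(c-d)):print("yaw x",np.arctan2(u[1],u[0])+np.pi/2 , np.linalg.norm(u))
# model from cut-out estimate
o=np.array([.455,.386]);ya=.455;print(o-.092*np.array([np.cos(ya),np.sin(ya)]))
# tool y along cut-out x => yaw = ya+pi/2 (mod pi)
q=go(.373,.346,.20,.455+1.5708)
```

```text
[0.3574 0.3853 0.088 ] [0.3981 0.3101 0.088 ] [0.3777 0.3477 0.088 ] [0.3958 0.3087 0.088 ] [0.3514 0.3826 0.088 ] [0.3736 0.3457 0.088 ]
yaw x 0.49638835990952046 0.08555415106828262
yaw x 0.5411075908845242 0.08611654472270722
[0.3724 0.3456]
shift mm [205.6 -59.6  23.6] spin -0.401 | spin opts [(np.float64(-0.4), np.float64(-0.29))] | yaw now 1.625 dist 215
```

```bash
python3 -m creep '[[[206,-60,0,-0.425],[206,-60,0,-0.425],[206,-60,0,-0.425],[206,-60,0,-0.425],[206,-60,0,-0.425],[206,-60,0,-0.425],[206,-60,0,-0.425]]]' 0.5 10;  python3 -m creep '[[[0,0,0,0],[0,0,0,0],[0,0,40,0],[0,0,60,0]]]'
python3 - <<'E'
from h import *
go(.3745,.3465,.083,2.05)
E
```

```text
clock: 31.0
tcp_pos: [0.3723, 0.3458, 0.2228]
orientation: [-3.139, -0.0, 2.05]
ft_force: [0.4, -1.2, -0.4]
width: 0.0453
grip_force: 0.0
clock: 31.4
tcp_pos: [0.373, 0.3448, 0.1622]
orientation: [-3.141, 0.001, 2.047]
ft_force: [-0.2, -0.6, 0.3]
width: 0.0435
grip_force: 0.0
shift mm [ 0.9  2.1 79.2] spin -0.003 | spin opts [(np.float64(-0.0), np.float64(-0.27))] | yaw now 2.047 dist 79
```

```bash
python3 -m creep '[[[1,2,25,0],[1,2,45,0],[1,2,60,0],[1,2,70,0],[1,2,76,0],[1,2,79,0],[1,2,79,0]]]';  python3 -m creep '[[[0,0,0,0],[0,0,0,0],[0,0,0,0],[0,0,0,0],[0,0,0,0],[0,0,0,0]]]' 0 10
```

```text
clock: 32.1
tcp_pos: [0.3741, 0.3485, 0.0853]
orientation: [3.141, -0.0, 2.05]
ft_force: [-0.5, 0.0, -0.4]
width: 0.0439
grip_force: 0.0
clock: 32.7
tcp_pos: [0.3779, 0.3505, 0.0865]
orientation: [3.133, -0.002, 2.048]
ft_force: [14.0, 8.8, -6.5]
width: 0.0156
grip_force: 10.0
```

```bash
python3 -m creep '[[[0,3,0,0],[0,6,0,0],[0,6,0,0]]]'; python3 -m creep '[[[0,3,-9,0],[0,7,-18,0],[0,11.5,-26,0],[0,17,-34,0],[0,23.5,-41,0],[0,30,-47,0],[0,38,-53,0],[0,38,-53,0]]]'
```

```text
clock: 33.0
tcp_pos: [0.3778, 0.3505, 0.0849]
orientation: [-3.138, 0.001, 2.05]
ft_force: [-5.4, -3.7, 8.5]
width: 0.0156
grip_force: 10.0
clock: 33.8
tcp_pos: [0.4131, 0.3687, 0.1396]
orientation: [-3.141, 0.001, 2.05]
ft_force: [-6.7, -6.6, 10.9]
width: 0.0157
grip_force: 10.0
```

```bash
python3 -m creep '[[[0,8,-5,0],[0,16,-9,0],[0,25,-12,0],[0,34,-15,0],[0,44,-16,0],[0,53,-17,0],[0,62,-16,0],[0,70,-15,0],[0,72,-14,0],[0,72,-14,0]]]'
python3 - <<'E'
from h import *
cv2.imwrite("pics/l1.png",cv2.resize(r.snapshot("side")[290:400,130:290,::-1],None,fx=3,fy=3))
E
```

```text
clock: 34.8
tcp_pos: [0.4758, 0.4015, 0.1518]
orientation: [-3.138, 0.001, 2.05]
ft_force: [-6.4, -6.0, 7.0]
width: 0.0155
grip_force: 10.0
```

View pics/l1.png

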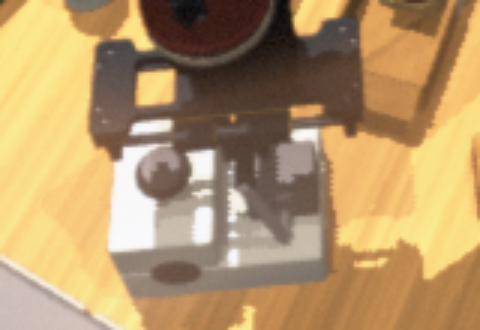

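The lever looks up against its stop, with the gripper over (235,110). I'll nudge it, release, retreat and verify.

```bash
python3 -m creep '[[[0,2,0,0],[0,3,0,0],[0,3,0,0]]]'; python3 -m creep '[[[0,0,0,0],[0,0,0,0],[0,0,0,0],[0,0,0,0]]]' 0.5; python3 -m creep '[[[0,0,-15,0],[0,0,-40,0],[0,0,-70,0],[0,0,-100,0],[0,0,-100,0],[0,0,-100,0]]]'
python3 - <<'E'
from h import *
go(.62,-.1,.25,1.8)
E
```

```text
clock: 35.15
tcp_pos: [0.4763, 0.4018, 0.1516]
orientation: [-3.134, 0.002, 2.051]
ft_force: [-15.2, -13.3, 13.3]
width: 0.0163
grip_force: 10.0
clock: 35.55
tcp_pos: [0.4797, 0.4037, 0.1521]
orientation: [3.141, -0.001, 2.05]
ft_force: [0.9, -0.5, -0.2]
width: 0.0396
grip_force: 0.0
clock: 36.15
tcp_pos: [0.4798, 0.4037, 0.2535]
orientation: [3.139, -0.0, 2.05]
ft_force: [-0.1, -0.2, -0.1]
width: 0.0431
grip_force: 0.0
shift mm [-511.7 -107.8    3.5] spin 0.25 | spin opts [(np.float64(0.25), np.float64(0.39))] | yaw now 2.05 dist 523
```

```bash
python3 -m creep '[[[-512,-108,0,0.25],[-512,-108,0,0.25],[-512,-108,0,0.25],[-512,-108,0,0.25],[-512,-108,0,0.25],[-512,-108,0,0.25],[-512,-108,0,0.25],[-512,-108,0,0.25],[-512,-108,0,0.25],[-512,-108,0,0.25],[-512,-108,0,0.25],[-512,-108,0,0.25]]]'; python3 -m creep '[[[0,0,0,0],[0,0,0,0],[0,0,0,0]]]';  python3 - <<'E'
from h import *
a=cv2.resize(r.snapshot("top")[130:270,120:300,::-1],None,fx=2.2,fy=2.2);b=cv2.resize(r.snapshot("side")[130:390,130:350,::-1],None,fx=1.8,fy=1.8)
H=max(a.shape[0],b.shape[0]);cv2.imwrite("pics/f.png",np.hstack([cv2.copyMakeBorder(i,0,H-i.shape[0],0,0,0) for i in(a,b)]))
E
```

```text
clock: 37.35
tcp_pos: [0.6194, -0.1066, 0.2502]
orientation: [-3.139, -0.0, 1.793]
ft_force: [-0.1, 0.3, -0.0]
width: 0.0432
grip_force: 0.0
clock: 37.65
tcp_pos: [0.6195, -0.0992, 0.2522]
orientation: [3.142, -0.0, 1.802]
ft_force: [-0.7, 0.3, -0.0]
width: 0.0436
grip_force: 0.0
```

View pics/f.png

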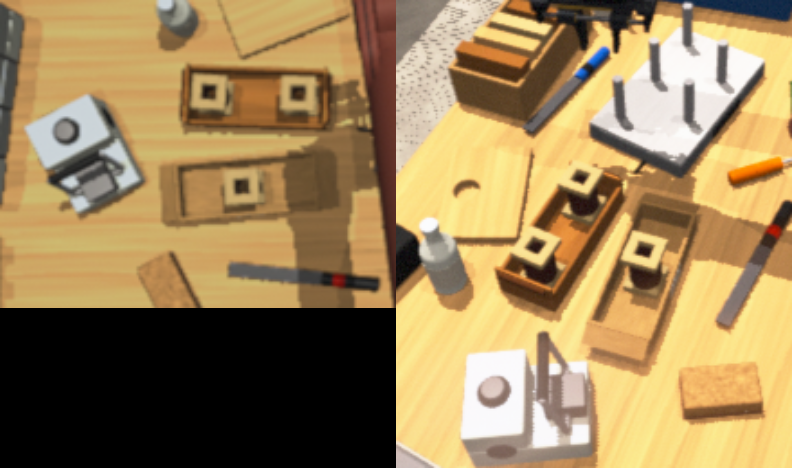

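The final view shows all five spindles bare. The tray holds two reels at (210,95) and (298,92), and the carton holds one at (241,187). The lever is back up at (543,337), the same place as at the start.

```bash
python3 -c "
from rig import r
print(r.hand_in())"
```

```text
the job is handed in; nothing more can be done
None
```

Job handed in: I dropped the lever with the test button, took all three reels off, put the two steel-cored ones in the tray and the card-cored one in the carton, then lifted the lever back up; the last pictures confirm this. One picture I viewed was 954 x 504, over the 800 x 600 limit.

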